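# Stop the stone-flattening machine and slide the stone off onto the drip board

## Robot

A 7-joint arm with a two-finger parallel gripper is mounted at the origin on a cart in front of the work surface, level with it; the furniture and walls round the work are solid. World frame = base frame: x ahead of the robot, y to its left, z up, the work surface at z = 0. Lengths are in mm, angles in rad, forces in N, time in s.
With the tool pointing down it reaches from about 400 to 850 mm from the base axis. Payload 10.4 kg.
Tool frame: the origin (TCP) lies midway between the tips of the shut fingers; the grasp point (between the pads) lies 19 mm behind it; z points along the fingers, y is the direction in which the jaws open and shut (so a half turn about z gives the same grasp; the last joint's range is limited). The gripper opens to 87 mm and grips with 3 to 60 N. Pads are 19 mm wide; open, the fingers measure 117 mm over their backs; the gripper's body (75 mm by 190 mm) begins 51 mm behind the grasp point.
Start: joints at [-1.322, 0.332, -0.065, 1.46, 0.022, 1.35, -0.088], TCP at [167.777, 602.082, 222.576] pointing down, gripper open.
Joint ranges: [-2.6, 2.6], [-0.5, 2.12], [-1.47, 1.34], [0.16, 2.42], [-1.27, 4.41], [0.06, 2.06], [-2.6, 2.6]. Speed limits (rad/s): [2.22, 2.22, 2.79, 2.79, 3.14, 3.14, 3.14].

## Interface

Orientations are given as a rotation vector (axis times angle).
In Python, from workcell import * gives the robot as it stands.
- The arm moves only by the shell command python3 -m pendant 'ROWS' [FORCE]. ROWS is JSON, a list of rows, each an object with "dr": the turn, a rotation vector about the tool's x, y, z in degrees, a list of three; "xyz": the shift along the tool's x, y, z in m, a list of three; "hand": the closure in counts, from 0 (fully open) to 255 (shut). A call has 1 to 12 rows; each row shifts and turns the commanded pose from where the row before left it, along the tool's axes as they then stand; what a row does not reach is not made up. A row lasts 1/8 s, in which the tool goes at most 62.5 mm and 10.7 degrees, less where a joint would pass 70% of its speed; a pose out of reach is approached as far as the arm can. A call with a gripper value outside its range is refused whole. The fingers move at their own pace and stop on an object; FORCE is the grip in N (left out, the last holds). Time passes only in rows, so rows that do not move let the fingers close. It gives the time, the measured TCP pose, the force and the opening at its end, in the units of the state.
- sense(): the state, without advancing time (a new reading comes with each control period).
- camera(name): name is "scene" or "top" or "wrist"; returns a dict with "frame" (480x640x3 uint8, red, green, blue), "range_z" (480x640 float32, mm along the optical axis (not along the pixel's ray), 0 where there is no reading), "camera_matrix" (3x3 intrinsics, pixels), "dist_coeffs" ([k1, k2, p1, p2, k3] as OpenCV has them; the pictures are not rectified), "rvec" (rotation vector, rad) and "tvec" (3), from world to camera coordinates, as OpenCV has them. Camera axes: x right, y down, z forward; pixel columns grow to the right and rows downward; lengths in mm; the calibration is good to about 2 mm. A picture is of the moment at which its call begins.
- sign_off(): hands the job in, once; it reports no verdict.
The state is a dict: "time": time; "qpos": joint angles; "dq": joint speeds; "joint_torque": joint torques, N m; "tool_pos": TCP position; "tcp_rot": TCP orientation; "force": force on the tool from outside, world axes, zero at the start; "torque": the same for the moment, N m; "opening": finger opening in mm.
Only numpy, scipy, OpenCV 4.12 (cv2) and the standard library are available. Lean on these libraries where they do the work, as an engineer would, in place of code of your own. Each camera call takes 0.05 s, during which the arm holds its last target. There are 200 camera calls.

## Task

Turn the speed knob of the flattening machine anticlockwise all the way to its off stop. Then slide the green whetstone endways off the steel platen, over the small step down, squarely onto the wooden drip board until its end is up against the raised end rail; keep it flat and do not pick it up. Leave the knob off and the brush and the small cream stone where they are.

Things in the scene. Friction and masses are not known exactly. Their poses are not given: they have to be found in the camera images.
- machine: Flattening machine, fixed, white housing. Origin on the bench under the centre of the steel platen, its flat front part: x -55 to +55, y -100 to +100 mm, top 60 mm up. Behind it (x +55 to +165) the grey control panel, same height, knob at x +112, y +30. Its -y side faces the drip board (to the robot's right). Place and yaw vary.
- speed_knob (a joint): Angle of the black speed knob, rad, upright axis: 0 is off, the end stop; grows clockwise seen from above, to 2.6. Turn it anticlockwise to switch off. Starts at 1.0 to 2.3; stays where left (friction 0.06 N m, no spring). Off when the white line on its bar points to the red mark, toward the platen (the machine's -x).
- speed_knob_grip (a point): Point on the knob's axis, 96 mm above the bench, at the height to grip. The knob is a disc 60 mm across (top 73 mm above the bench) with an upright bar on it, 57 mm long, 14 mm thick, top 103 mm above the bench. Axes turn with the knob: x along the bar, y across it, z up; x is the machine's x when the knob is at 0.
- drip_board: Wooden drip board, fixed, at the machine's -y end, parallel to it, 6 to 12 mm gap between: 120 (x) by 200 (y) mm. Origin on the bench under its centre; top 56 mm up, 4 mm lower than the platen. At its far end (y -100 to -90) a raised rail across the width, 9 mm high. The stone touches the rail when its centre is at the board's y = 0.
- green_stone: Green whetstone block, loose, 60 (x) by 180 (y) by 20 (z) mm, 0.3 to 0.7 kg; origin at the centre of its underside, z up. It lies flat on the platen, its length along the machine's y within 0.08 rad.
- scrub_brush: Wooden scrub brush, 41 by 156 by 26 mm, lying on the bench in front of the drip board; origin under its centre. Leave alone.
- small_stone: Small cream stone, 28 by 52 by 24 mm, lying on the bench behind the drip board; origin under its centre. Leave alone.

How it is judged:
By the outcome, as a careful person would: the job done as asked, in the order asked, and still so for the second after the job is handed in, with the robot touching nothing.
It also fails if it takes over 58 s, if anything falls off the work surface, if the arm or the gripper's body presses on something with over 40 N, if the wrist force passes 120 N, or if a joint passes its speed limit or range.

## Working session

There is one attempt and no reset: what is moved stays moved. The work goes in short steps, Python scripts to look and compute and a shell command to move; the robot and the scene stay as the last step left them, time stands still between calls to the robot, and variables do not carry over. Pictures are saved under pics/ and viewed, about 8 in all and at most 12, crops included, and the job is handed in when it is done.

```bash
mkdir -p pics; cat > h.py <<'E'
from workcell import *
import numpy as np, cv2
from scipy.spatial.transform import Rotation as R
def cloud(c):
    K=np.array(c["camera_matrix"],float);d=np.array(c["dist_coeffs"],float)
    v,u=np.mgrid[0:480,0:640]
    n=cv2.undistortPoints(np.stack([u.ravel(),v.ravel()],1).astype(np.float64)[:,None],K,d)[:,0]
    z=c["range_z"].ravel().astype(float)
    P=np.c_[n*z[:,None],z]
    Rm=cv2.Rodrigues(np.array(c["rvec"],float))[0];t=np.array(c["tvec"],float).ravel()
    W=(P-t)@Rm; W[z==0]=np.nan
    return W.reshape(480,640,3)
def save(c,n): cv2.imwrite(n,c["frame"][:,:,::-1])
E
python3 - <<'E'
from h import *
for n in("top","scene"):
    c=camera(n);save(c,f"pics/{n}1.png");np.savez(f"{n}1.npz",W=cloud(c),f=c["frame"])
s=sense();print(s);print(R.from_rotvec(s["tcp_rot"]).as_matrix())
E
```

```text
{'time': 0.1, 'qpos': array([-1.32158096,  0.33284979, -0.06472622,  1.46085424,  0.02159415,
        1.34989068, -0.08849892]), 'dq': array([-0.00012643, -0.00019427,  0.00145429, -0.00368734, -0.00045972,
        0.00045878,  0.00054332]), 'joint_torque': array([ 5.35556737e-04, -6.24542427e+01,  2.38796807e-02, -3.90723467e+01,
       -6.15240633e-02,  3.64434044e-02,  6.38353549e-05]), 'tool_pos': array([167.69375383, 601.72460613, 221.80936181]), 'tcp_rot': array([-4.25567102e-01, -3.11249924e+00,  2.04180254e-03]), 'force': array([-0.2458064 , -0.18536757, -0.51942088]), 'torque': array([-0.01854973,  0.01825954,  0.03172062]), 'opening': 87.23784753696607}
[[-9.63296839e-01  2.68438271e-01 -3.08765154e-04]
 [ 2.68438445e-01  9.63296003e-01 -1.26978442e-03]
 [-4.34264951e-05 -1.30606375e-03 -9.99999146e-01]]
```

View pics/top1.png

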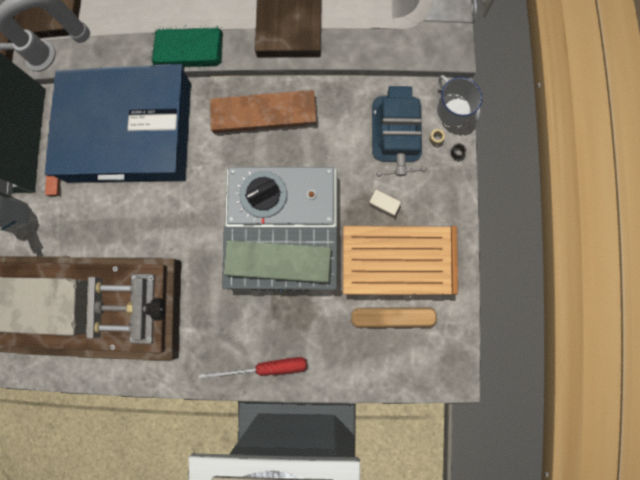

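View pics/scene1.png

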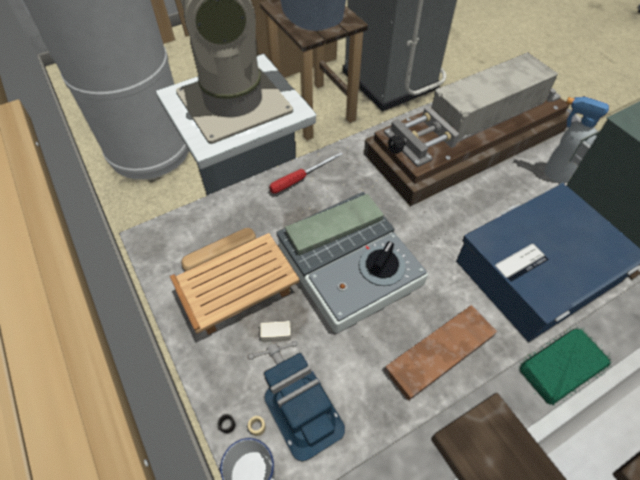

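The top view shows the machine at (280,230), with the green stone at (278,261), the knob at (264,194) and its red mark at (263,220). The board is at (400,261) with its rail at column 455, the brush at (394,318) and the cream stone at (385,203). The scene view agrees, and the arm covers nothing.

```bash
python3 - <<'E'
from h import *
def rect(P):
    (c,s,a)=cv2.minAreaRect(P.astype(np.float32)); b=cv2.boxPoints((c,s,a)); e=[b[1]-b[0],b[2]-b[1]]
    l=max(e,key=np.linalg.norm); return np.round(c,1),np.round(s,1),round(float(np.degrees(np.arctan2(l[1],l[0])))%180,2)
for n in("top","scene"):
    d=np.load(n+"1.npz");W=d["W"];f=d["f"].astype(int);r,g,b=f[...,0],f[...,1],f[...,2]
    hsv=cv2.cvtColor(d["f"],cv2.COLOR_RGB2HSV)
    near=(W[...,0]>350)&(W[...,0]<900)&(abs(W[...,1])<450)
    gm=near&(g>r+8)&(g>b+8)&(W[...,2]>50)&(W[...,2]<100)
    gm=cv2.morphologyEx(gm.astype(np.uint8),cv2.MORPH_OPEN,np.ones((3,3)))>0
    k,lab,st,_=cv2.connectedComponentsWithStats(gm.astype(np.uint8)); i=1+np.argmax(st[1:,4]);P=W[lab==i]
    zt=np.median(P[:,2]);P=P[abs(P[:,2]-zt)<5];print(n,"green",rect(P[:,:2]),zt)
    wm=near&(r>b+50)&(W[...,2]>35)&(W[...,2]<85)&(hsv[...,0]<25)
    wm=cv2.morphologyEx(wm.astype(np.uint8),cv2.MORPH_CLOSE,np.ones((7,7)))
    k,lab,st,_=cv2.connectedComponentsWithStats(wm); i=1+np.argmax(st[1:,4]);P=W[(lab==i)&near&(W[...,2]>50)]
    print("board",rect(P[:,:2]),np.percentile(P[:,2],[5,50,95]))
    km=near&(W[...,2]>84)&(W[...,2]<115)&(f.max(2)<400)
    k,lab,st,cc=cv2.connectedComponentsWithStats(km.astype(np.uint8))
    for i in range(1,k):
        if st[i,4]>25:
            P=W[lab==i];print("high",rect(P[:,:2]),st[i],np.median(P[:,2]),np.median(f[lab==i],0))
    pm=near&(W[...,2]>54)&(W[...,2]<66)&(abs(r-b)<35)&(r>90)
    k,lab,st,_=cv2.connectedComponentsWithStats(pm.astype(np.uint8)); i=1+np.argmax(st[1:,4]);P=W[lab==i]
    print("panel",rect(P[:,:2]),np.median(P[:,2]))
    for nm,m in(("red",near&(r>g+60)&(r>b+60)&(W[...,2]>50)&(W[...,2]<75)&(hsv[...,0]<8)|(near&(hsv[...,0]>174)&(r>g+60)&(W[...,2]>50))),):
        k,lab,st,_=cv2.connectedComponentsWithStats(m.astype(np.uint8))
        for i in range(1,k):
            if st[i,4]>4: print(nm,st[i],W[lab==i].mean(0).round(1))
d=np.load("top1.npz")["f"];a=d[160:330,210:470];cv2.imwrite("pics/topcrop.png",cv2.resize(a,None,fx=3,fy=3,interpolation=3)[:,:,::-1])
E
```

```text
top green (array([509.9, -32.2]), array([127.1,  57.5]), 86.84) 78.22165213526702
board (array([ 516.7, -222.5]), array([119.9, 200.1]), 90.44) [52.56704971 55.51347443 61.07167471]
high (array([765.4, 299. ]), array([206.7, 254.8]), 90.09) [   45    64   138   112 13776] 89.22374430862497 [ 67.  85. 104.]
high (array([ 780.5, -222.9]), array([67.5, 46.1]), 89.37) [382  97  39  26 761] 86.13677536967802 [62. 80. 92.]
high (array([ 723. , -223.9]), array([35.1, 67.1]), 90.03) [383 131  39  20 572] 86.07557366196531 [62.  80.5 93. ]
high (array([629.5,  18.8]), array([15.3, 57.2]), 118.85) [245 179  33  23 340] 101.55358230219373 [51. 51. 52.]
high (array([488.8, 397.8]), array([ 25.5, 104. ]), 90.92) [ 26 263  53  15 353] 85.07670574161124 [96. 72. 54.]
high (array([486. , 331.8]), array([29.9, 27.5]), 68.39) [ 78 263  17  18  95] 85.35887510520854 [78. 58. 42.]
high (array([426.8, 255.2]), array([153.7, 152.4]), 89.57) [  82  264   84   88 3175] 92.17091373813756 [103.  85.  71.]
high (array([362.4, 426.9]), array([45.9, 24.6]), 87.99) [ 23 333  23  15 143] 85.06074941619814 [86. 65.
[... 661 characters left out ...]
rray([425.4, 313.5]), array([273.8, 150.7]), 89.6) [ 375  110  139   67 3150] 88.17668942028331 [93. 83. 71.]
high (array([762.4, 297.8]), array([255.3, 206.3]), 89.94) [  463   182   177   143 13417] 89.8066089933888 [ 69.  87. 107.]
high (array([628. ,  18.4]), array([14.1, 57.3]), 119.79) [373 241  21  31 295] 101.97852709480007 [28. 29. 32.]
high (array([ 721. , -224.7]), array([33.4, 66.7]), 90.39) [264 353  47  37 809] 85.98988491618444 [60. 81. 96.]
high (array([ 778.3, -224.9]), array([67.9, 45.8]), 89.44) [ 278  379   53   49 1218] 85.9149792343674 [60. 81. 96.]
panel (array([625.3, -11.4]), array([108.9, 190.4]), 90.48) 59.1342492076143
red [366 246   3   3   7] [579.6  19.4  58.9]
```

View pics/topcrop.png

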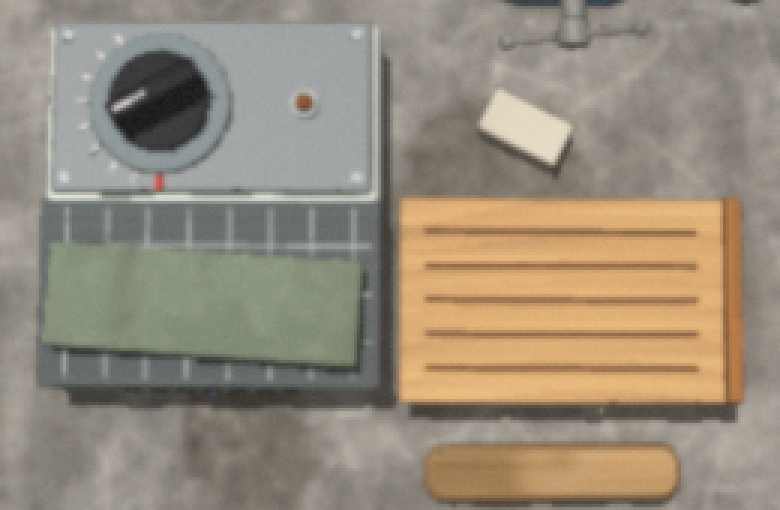

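The crop confirms the knob's white line points left and down, with its tip at crop (115,105). That puts it about 61° clockwise of the red mark. The two views agree on the bar at (629,18.6) with its top at 102, the stone at (509,-10) with its top at 79, and the board at (515.5,-222.4). Next I check the path for tall things.

```bash
cat >> h.py <<'E'
def goto(p,jaw,tiltfix=True):
    """shift in current tool axes (m), then the turn (deg) to tool-down with jaw azimuth jaw (deg)"""
    s=sense();M=R.from_rotvec(s["tcp_rot"])
    y=np.array([np.cos(np.radians(jaw)),np.sin(np.radians(jaw)),0]);z=np.array([0,0,-1.]);x=np.cross(y,z)
    T=R.from_matrix(np.c_[x,y,z])
    print("t",round(s["time"],2),"pos",s["tool_pos"].round(1),"F",s["force"].round(1),"open",round(s["opening"],1),"jaw",round(float(np.degrees(np.arctan2(*M.as_matrix()[[1,0],1]))),2),"q1,7",s["qpos"][[0,6]].round(2))
    print("xyz now-axes",(M.inv().apply(np.array(p)-s["tool_pos"])/1000).round(4),"target-axes",(T.inv().apply(np.array(p)-s["tool_pos"])/1000).round(4),"dr",np.degrees((M.inv()*T).as_rotvec()).round(2))
E
python3 - <<'E'
from h import *
a=np.array([168,602.]);b=np.array([629,19.]);d=(b-a)/np.linalg.norm(b-a)
for n in("top","scene"):
    W=np.load(n+"1.npz")["W"].reshape(-1,3);W=W[~np.isnan(W).any(1)]
    q=W[:,:2]-a;t=q@d;o=q[:,0]*d[1]-q[:,1]*d[0]
    for w in(130,220):
        m=(abs(o)<w)&(t>-50)&(t<900)
        print(n,w,[(k,int(W[m&(abs(t-k)<50),2].max(initial=-1))) for k in range(0,850,100)])
    m=(W[:,2]>150)&(W[:,0]>150);print("tall",W[m].min(0),W[m].max(0)) if m.any() else 0
goto([629,18.6,222],29.3)
E
```

```text
top 130 [(0, -1), (100, 4), (200, 88), (300, 169), (400, 169), (500, 129), (600, 91), (700, 106), (800, 106)]
top 220 [(0, -1), (100, 4), (200, 88), (300, 169), (400, 169), (500, 129), (600, 94), (700, 106), (800, 106)]
tall [ 165.16301278 -619.11171878  150.00337776] [975.93524354 508.63951315 237.11047768]
scene 130 [(0, -1), (100, -1), (200, 169), (300, 168), (400, 169), (500, 127), (600, 92), (700, 105), (800, 105)]
scene 220 [(0, -1), (100, -1), (200, 169), (300, 168), (400, 169), (500, 127), (600, 94), (700, 105), (800, 105)]
tall [ 150.05307593 -572.29180548  150.01281363] [802.0818759  575.57520438 236.41616393]
t 0.1 pos [167.7 601.7 221.8] F [-0.2 -0.2 -0.5] open 87.2 jaw 74.43 q1,7 [-1.32 -0.09]
xyz now-axes [-6.009e-01 -4.379e-01  4.000e-04] target-axes [-7.343e-01  1.169e-01 -2.000e-04] dr [-7.000e-02  3.000e-02  4.513e+01]
```

```bash
python3 -m pendant '[{"xyz":[0,0,-0.03],"dr":[0,0,0],"hand":0},{"xyz":[-0.04,-0.03,0],"dr":[0,0,0],"hand":0},{"xyz":[-0.04,-0.03,0],"dr":[0,0,0],"hand":0},{"xyz":[-0.04,-0.03,0],"dr":[0,0,0],"hand":0},{"xyz":[-0.04,-0.03,0],"dr":[0,0,0],"hand":0},{"xyz":[-0.04,-0.03,0],"dr":[0,0,0],"hand":0},{"xyz":[-0.04,-0.03,0],"dr":[0,0,0],"hand":0},{"xyz":[-0.04,-0.03,0],"dr":[0,0,0],"hand":0},{"xyz":[-0.04,-0.03,0],"dr":[0,0,0],"hand":0},{"xyz":[-0.04,-0.03,0],"dr":[0,0,0],"hand":0},{"xyz":[-0.04,-0.03,0],"dr":[0,0,0],"hand":0},{"xyz":[-0.04,-0.03,0],"dr":[0,0,0],"hand":0}]'
python3 -c "
from h import *
goto([629,18.6,180],29.3)"
```

```text
time: 1.6
tool_pos: [503.6, 164.6, 252.4]
tcp_rot: [-0.425, -3.112, -0.0]
force: [0.0, 0.4, -0.4]
opening: 86.7
t 1.6 pos [503.6 164.6 252.4] F [ 0.   0.4 -0.4] open 86.7 jaw 74.44 q1,7 [-0.73  0.93]
xyz now-axes [-0.16   -0.1071  0.0723] target-axes [-0.1887  0.0378  0.0724] dr [-1.000e-02 -1.000e-02  4.514e+01]
```

```bash
python3 -m pendant '[{"xyz":[-0.04,-0.027,0],"dr":[0,0,0],"hand":100},{"xyz":[-0.04,-0.027,0],"dr":[0,0,0],"hand":100},{"xyz":[-0.04,-0.027,0],"dr":[0,0,0],"hand":100},{"xyz":[-0.04,-0.0265,0],"dr":[0,0,0],"hand":100},{"xyz":[0,0,0.018],"dr":[0,0,9],"hand":100},{"xyz":[0,0,0.018],"dr":[0,0,9],"hand":100},{"xyz":[0,0,0.018],"dr":[0,0,9],"hand":100},{"xyz":[0,0,0.018],"dr":[0,0,9],"hand":100},{"xyz":[0,0,0],"dr":[0,0,9.1],"hand":100},{"xyz":[0,0,0],"dr":[0,0,0],"hand":100}]'
python3 - <<'E'
from h import *
goto([629,18.6,78],29.3)
c=camera("wrist");save(c,"pics/w1.png");W=cloud(c);f=c["frame"]
z=W[...,2];m=(z>92)&(z<108)&(np.hypot(W[...,0]-629,W[...,1]-19)<40)
P=W[m][:,:2].astype(np.float32);print(m.sum(),cv2.minAreaRect(P),np.median(W[m][:,2]))
E
```

```text
time: 2.85
tool_pos: [628.1, 19.7, 180.0]
tcp_rot: [-1.585, -2.712, 0.001]
force: [-0.9, 0.4, 0.3]
opening: 53.1
t 2.85 pos [628.1  19.7 180. ] F [-0.9  0.4  0.3] open 53.1 jaw 29.39 q1,7 [-0.56  0.58]
xyz now-axes [-0.0014  0.0004  0.102 ] target-axes [-0.0014  0.0003  0.102 ] dr [-0.06 -0.01  0.09]
1841 ((628.3585205078125, 18.18783187866211), (14.023876190185547, 56.12267303466797), 29.890676498413086) 102.69868097324348
```

View pics/w1.png

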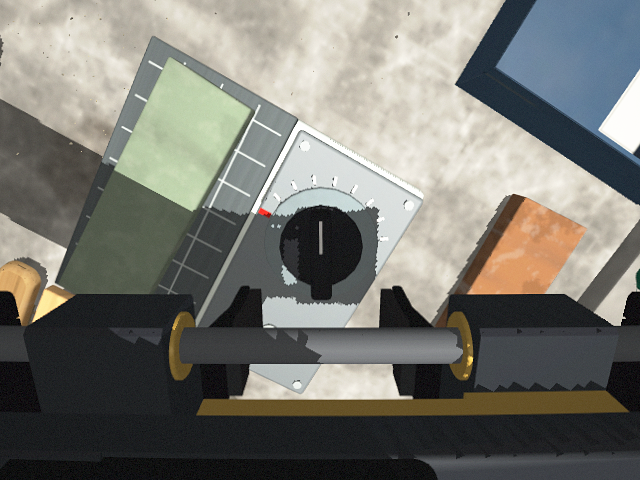

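The wrist view shows the bar centred between the jaws at columns 320/240, with its white line pointing up the image and the red mark at (265,212). Next: descend and grip.

```bash
python3 -m pendant '[{"xyz":[-0.0013,0,0.025],"dr":[0,0,-0.3],"hand":100},{"xyz":[0,0,0.025],"dr":[0,0,0],"hand":100},{"xyz":[0,0,0.025],"dr":[0,0,0],"hand":100},{"xyz":[0,0,0.017],"dr":[0,0,0],"hand":100},{"xyz":[0,0,0.01],"dr":[0,0,0],"hand":100},{"xyz":[0,0,0],"dr":[0,0,0],"hand":255},{"xyz":[0,0,0],"dr":[0,0,0],"hand":255},{"xyz":[0,0,0],"dr":[0,0,0],"hand":255},{"xyz":[0,0,0],"dr":[0,0,0],"hand":255},{"xyz":[0,0,0],"dr":[0,0,0],"hand":255},{"xyz":[0,0,0],"dr":[0,0,0],"hand":255}]' 20
python3 -c "
from h import *
goto([628.5,18.4,78],29.8);print(sense()['torque'])"
```

```text
time: 4.28
tool_pos: [628.8, 18.3, 78.8]
tcp_rot: [-1.58, -2.715, -0.0]
force: [-3.0, 0.3, 5.2]
opening: 13.7
t 4.28 pos [628.8  18.3  78.8] F [-3.   0.3  5.2] open 13.7 jaw 29.62 q1,7 [-0.53  0.63]
xyz now-axes [ 0.0002 -0.0002  0.0008] target-axes [ 0.0002 -0.0002  0.0008] dr [-0.01 -0.01 -0.18]
[-0.13935212  0.62834695  0.06539577]
```

Gripped at opening 13.7. Next I turn it anticlockwise, which is negative about tool z, by about 60°.

```bash
python3 -m pendant '[{"xyz":[0,0,0],"dr":[0,0,-8],"hand":255},{"xyz":[0,0,0],"dr":[0,0,-8],"hand":255},{"xyz":[0,0,0],"dr":[0,0,-8],"hand":255},{"xyz":[0,0,0],"dr":[0,0,-8],"hand":255},{"xyz":[0,0,0],"dr":[0,0,-8],"hand":255},{"xyz":[0,0,0],"dr":[0,0,-8],"hand":255},{"xyz":[0,0,0],"dr":[0,0,-8],"hand":255},{"xyz":[0,0,0],"dr":[0,0,-2],"hand":255},{"xyz":[0,0,0],"dr":[0,0,0],"hand":255}]'
python3 -c "
from h import *
goto([628.5,18.4,78],90.4);print(sense()['torque'])"
python3 -m pendant '[{"xyz":[0,0,0],"dr":[0,0,-2],"hand":255},{"xyz":[0,0,0],"dr":[0,0,-1.5],"hand":255},{"xyz":[0,0,0],"dr":[0,0,0],"hand":255}]'
python3 -c "
from h import *
goto([628.5,18.4,78],90.4);print(sense()['torque'])"
```

```text
time: 5.4
tool_pos: [628.9, 18.5, 78.8]
tcp_rot: [-0.068, -3.141, -0.001]
force: [-2.9, 0.4, 5.7]
opening: 13.7
t 5.4 pos [628.9  18.5  78.8] F [-2.9  0.4  5.7] open 13.7 jaw 87.5 q1,7 [-0.38  1.56]
xyz now-axes [ 0.0004 -0.0001  0.0008] target-axes [ 0.0004 -0.0001  0.0008] dr [ 0.02 -0.   -2.9 ]
[0.09825619 0.72032447 0.07445443]
time: 5.78
tool_pos: [628.9, 18.5, 78.8]
tcp_rot: [0.026, -3.141, -0.001]
force: [-2.6, 0.7, 6.1]
opening: 13.9
t 5.78 pos [628.9  18.5  78.8] F [-2.6  0.7  6.1] open 13.9 jaw 90.96 q1,7 [-0.37  1.61]
xyz now-axes [ 0.0004 -0.0001  0.0008] target-axes [ 0.0004 -0.0001  0.0008] dr [ 0.02 -0.    0.56]
[ 0.17842547  0.77282857 -0.40043915]
```

The torque jumped from 0.07 to -0.40 N m, so the knob is at its stop. Next: open, lift and check.

```bash
python3 -m pendant '[{"xyz":[0,0,0],"dr":[0,0,0],"hand":100},{"xyz":[0,0,0],"dr":[0,0,0],"hand":100},{"xyz":[0,0,0],"dr":[0,0,0],"hand":100},{"xyz":[0,0,0],"dr":[0,0,0],"hand":100},{"xyz":[0,0,-0.02],"dr":[0,0,0],"hand":100},{"xyz":[0,0,-0.03],"dr":[0,0,0],"hand":100},{"xyz":[0,0,-0.03],"dr":[0,0,0],"hand":100},{"xyz":[0,0,-0.02],"dr":[0,0,0],"hand":100},{"xyz":[0,0,0],"dr":[0,0,0],"hand":100}]'
python3 - <<'E'
from h import *
c=camera("wrist");W=cloud(c)
z=W[...,2];m=(z>92)&(z<108)&(np.hypot(W[...,0]-629,W[...,1]-19)<40)
print(m.sum(),cv2.minAreaRect(W[m][:,:2].astype(np.float32)))
g=c["frame"];cv2.imwrite("pics/w2.png",g[:,:,::-1])
goto([512,101,180],0.4)
E
```

```text
time: 6.9
tool_pos: [630.2, 18.4, 181.5]
tcp_rot: [-0.031, 3.137, 0.001]
force: [0.3, 0.2, -0.1]
opening: 52.8
1818 ((628.0201416015625, 17.773189544677734), (55.597618103027344, 13.997488021850586), 0.11675729602575302)
t 6.95 pos [629.4  18.4 179.8] F [ 0.  -0.3 -1.2] open 53.0 jaw 91.12 q1,7 [-0.39  1.59]
xyz now-axes [ 0.1157  0.0849 -0.0004] target-axes [ 0.0834 -0.1168 -0.0002] dr [1.100e-01 7.000e-02 9.072e+01]
```

View pics/w2.png

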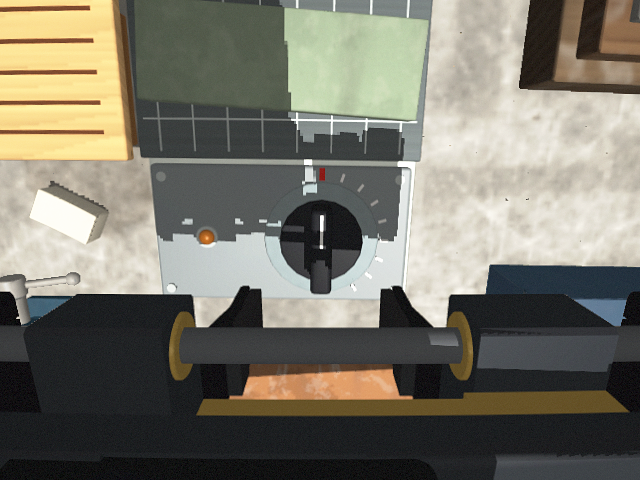

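The white line (322,230) now points up at the red mark (322,174) and the bar lies at 0.1°, so the knob is off. Next I move to the stone's +y end.

```bash
python3 -m pendant '[{"xyz":[0.04,0.03,0],"dr":[0,0,9],"hand":170},{"xyz":[0,0,0],"dr":[0,0,9],"hand":170},{"xyz":[0,0,0],"dr":[0,0,9],"hand":170},{"xyz":[0,0,0],"dr":[0,0,9],"hand":170},{"xyz":[0,0,0],"dr":[0,0,9],"hand":170},{"xyz":[0,0,0],"dr":[0,0,9],"hand":170},{"xyz":[0,0,0],"dr":[0,0,9],"hand":170},{"xyz":[0,0,0],"dr":[0,0,9],"hand":170},{"xyz":[0,0,0],"dr":[0,0,9],"hand":170},{"xyz":[0,0,0],"dr":[0,0,9.8],"hand":170},{"xyz":[0,0,0],"dr":[0,0,0],"hand":170}]'
python3 -c "
from h import *
goto([512,103,180],0.3)"
```

```text
time: 8.32
tool_pos: [587.9, 47.7, 177.8]
tcp_rot: [-2.213, -2.229, 0.002]
force: [-0.3, 0.4, 0.6]
opening: 28.9
t 8.32 pos [587.9  47.7 177.8] F [-0.3  0.4  0.6] open 28.9 jaw 0.39 q1,7 [-0.64 -0.01]
xyz now-axes [ 0.0558 -0.0755 -0.0021] target-axes [ 0.0557 -0.0756 -0.0022] dr [-0.07  0.03  0.09]
```

```bash
python3 -m pendant '[{"xyz":[0.028,-0.0375,0],"dr":[0,0,0],"hand":170},{"xyz":[0.028,-0.0375,0],"dr":[0,0,0],"hand":170},{"xyz":[0,0,0],"dr":[0,0,0.1],"hand":170},{"xyz":[0,0,0.03],"dr":[0,0,0],"hand":170},{"xyz":[0,0,0.03],"dr":[0,0,0],"hand":170},{"xyz":[0,0,0.03],"dr":[0,0,0],"hand":170},{"xyz":[0,0,0.022],"dr":[0,0,0],"hand":170},{"xyz":[0,0,0],"dr":[0,0,0],"hand":170}]'
python3 -c "
from h import *
goto([513,93,65],0.3)
c=camera('scene');a=c['frame'][170:340,160:430];cv2.imwrite('pics/s2.png',cv2.resize(a,None,fx=2.9,fy=2.9,interpolation=3)[:,:,::-1])"
```

```text
time: 9.32
tool_pos: [512.3, 102.1, 65.1]
tcp_rot: [-2.215, -2.227, 0.005]
force: [0.5, 0.1, 1.2]
opening: 29.0
t 9.32 pos [512.3 102.1  65.1] F [0.5 0.1 1.2] open 29.0 jaw 0.33 q1,7 [-0.76 -0.13]
xyz now-axes [-0.0091  0.0006  0.0001] target-axes [-0.0091  0.0006  0.0001] dr [-0.15  0.11  0.03]
```

View pics/s2.png

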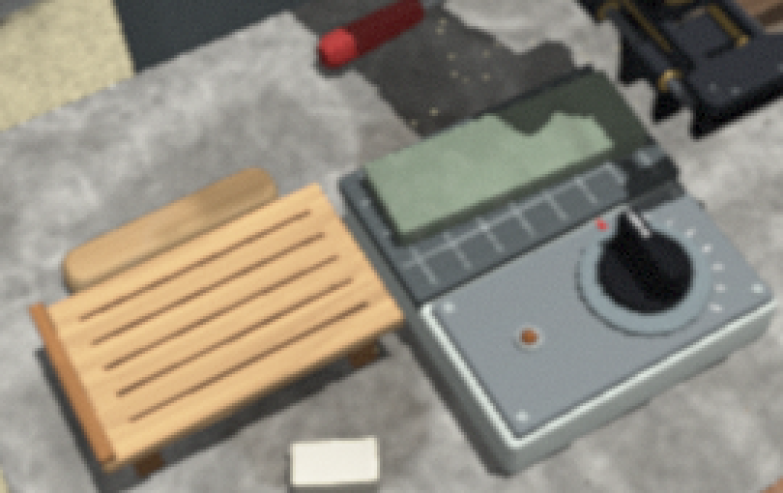

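The fingers (690,110) are beyond the stone's right end (620,140), low and clear. Next I push in -tool x.

```bash
python3 -m pendant '[{"xyz":[-0.005,0,0],"dr":[0,0,0],"hand":170},{"xyz":[-0.005,0,0],"dr":[0,0,0],"hand":170},{"xyz":[-0.005,0,0],"dr":[0,0,0],"hand":170},{"xyz":[-0.006,0,0],"dr":[0,0,0],"hand":170},{"xyz":[-0.006,0,0],"dr":[0,0,0],"hand":170},{"xyz":[-0.006,0,0],"dr":[0,0,0],"hand":170},{"xyz":[-0.006,0,0],"dr":[0,0,0],"hand":170},{"xyz":[-0.006,0,0],"dr":[0,0,0],"hand":170},{"xyz":[-0.006,0,0],"dr":[0,0,0],"hand":170},{"xyz":[-0.006,0,0],"dr":[0,0,0],"hand":170}]'
cat >> h.py <<'E'
def stone(n="top"):
    c=camera(n);W=cloud(c);f=c["frame"].astype(int);r,g,b=f[...,0],f[...,1],f[...,2]
    m=(W[...,0]>400)&(W[...,0]<600)&(W[...,1]<200)&(W[...,1]>-340)&(g>r+8)&(g>b+8)&(W[...,2]>60)&(W[...,2]<90)
    m=cv2.morphologyEx(m.astype(np.uint8),cv2.MORPH_OPEN,np.ones((3,3)));k,l,st,_=cv2.connectedComponentsWithStats(m);P=W[l==1+np.argmax(st[1:,4])]
    A=np.c_[P[:,:2],np.ones(len(P))];co=np.linalg.lstsq(A,P[:,2],rcond=None)[0]
    print(n,cv2.minAreaRect(P[:,:2].astype(np.float32)),"y",np.percentile(P[:,1],[.5,99.5]).round(1),"z",np.median(P[:,2]).round(1),"slopes",co[:2].round(3));return c
E
python3 -c "
from h import *
goto([513,-20,65],0.3);stone('scene');stone('top')"
```

```text
time: 10.62
tool_pos: [513.9, 47.3, 67.3]
tcp_rot: [-2.215, -2.227, -0.004]
force: [0.5, 5.9, 3.4]
opening: 29.2
t 10.62 pos [513.9  47.3  67.3] F [0.5 5.9 3.4] open 29.2 jaw 0.3 q1,7 [-0.69 -0.02]
xyz now-axes [-0.0673 -0.0012  0.0022] target-axes [-0.0673 -0.0012  0.0023] dr [ 0.09 -0.12  0.  ]
scene ((508.5016784667969, -72.62791442871094), (74.0566635131836, 141.95018005371094), 0.43820205330848694) y [-142.9   -3.3] z 78.7 slopes [-0.002 -0.008]
top ((517.8995361328125, -74.31948852539062), (127.31737518310547, 59.397090911865234), 86.91583251953125) y [-136.4  -12.5] z 78.3 slopes [-0.005 -0.007]
```

```bash
cat >> h.py <<'E'
def edges(n="top"):
    c=camera(n);W=cloud(c);f=c["frame"].astype(int);r,g,b=f[...,0],f[...,1],f[...,2]
    m=(W[...,0]>400)&(W[...,0]<600)&(W[...,1]<200)&(W[...,1]>-340)&(g>r+8)&(g>b+8)&(W[...,2]>68)&(W[...,2]<86)
    m=cv2.morphologyEx(m.astype(np.uint8),cv2.MORPH_OPEN,np.ones((3,3)));k,l,st,_=cv2.connectedComponentsWithStats(m);P=W[l==1+np.argmax(st[1:,4])]
    lo,hi=np.percentile(P[:,1],[1,99]);B=np.arange(lo+5,hi-10,6);L=[];H=[];Y=[]
    for y in B:
        q=P[abs(P[:,1]-y)<4,0]
        if len(q)>8: Y.append(y);L.append(q.min());H.append(q.max())
    Y,L,H=map(np.array,(Y,L,H));ok=(H-L>54)&(H-L<66)
    print(n,"yaw deg",[round(float(-np.degrees(np.polyfit(Y[ok],E[ok],1)[0])),2) for E in(L,H)],"xmid",((L+H)/2)[ok].round(0),"n",ok.sum(),"lead",P[:,1].min().round(1))
    x=np.arange(485,545,6);e=[P[abs(P[:,0]-q)<4,1].min() for q in x];print(" end yaw",round(float(np.degrees(np.polyfit(x,e,1)[0])),2))
    return c
E
python3 -c "
from h import *
edges('scene');c=edges('top');a=c['frame'][160:330,210:470];cv2.imwrite('pics/t2.png',cv2.resize(a,None,fx=3,fy=3,interpolation=3)[:,:,::-1])"
```

```text
scene yaw deg [0.13, 0.46] xmid [517. 517. 516. 516. 516. 515. 515. 515. 516. 515. 515. 515. 515. 515.
 518.] n 15 lead -145.1
 end yaw -3.31
top yaw deg [1.41, 0.41] xmid [518. 517. 518. 518. 517. 517. 517. 517. 517.] n 9 lead -137.5
 end yaw -6.04
```

View pics/t2.png

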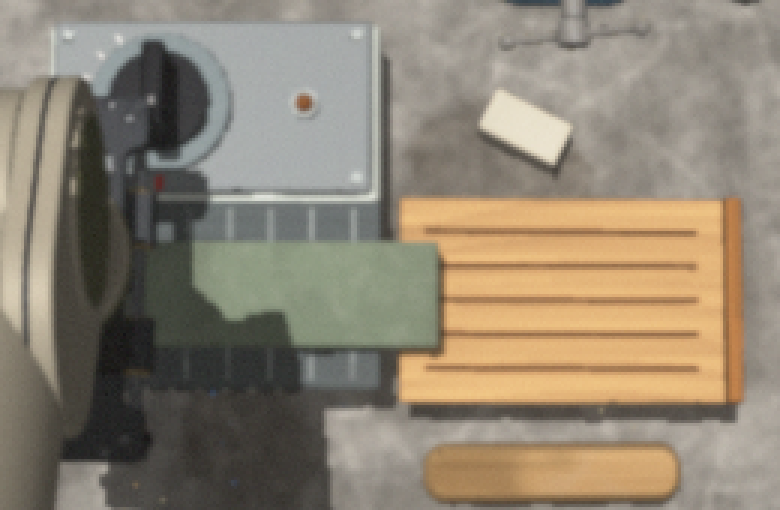

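The stone (290,295) is square now and centred at x≈516. It is already bridging onto the board with its leading edge at column 438.

```bash
python3 -m pendant '[{"xyz":[-0.006,0,0.001],"dr":[0,0,0],"hand":170},{"xyz":[-0.008,0,0.001],"dr":[0,0,0],"hand":170},{"xyz":[-0.008,0,0],"dr":[0,0,0],"hand":170},{"xyz":[-0.008,0,0],"dr":[0,0,0],"hand":170},{"xyz":[-0.008,0,0],"dr":[0,0,0],"hand":170},{"xyz":[-0.008,0,0],"dr":[0,0,0],"hand":170},{"xyz":[-0.008,0,0],"dr":[0,0,0],"hand":170},{"xyz":[-0.008,0,0],"dr":[0,0,0],"hand":170},{"xyz":[-0.008,0,0],"dr":[0,0,0],"hand":170},{"xyz":[-0.008,0,0],"dr":[0,0,0],"hand":170},{"xyz":[-0.008,0,0],"dr":[0,0,0],"hand":170},{"xyz":[-0.008,0,0],"dr":[0,0,0],"hand":170}]'
python3 -c "
from h import *
goto([513.5,-122,65],0.3);edges('scene')"
```

```text
time: 12.32
tool_pos: [514.2, -46.3, 65.1]
tcp_rot: [-2.215, -2.227, -0.003]
force: [-0.1, 8.4, 6.2]
opening: 29.0
t 12.32 pos [514.2 -46.3  65.1] F [-0.1  8.4  6.2] open 29.0 jaw 0.32 q1,7 [-0.55  0.18]
xyz now-axes [-0.0757 -0.0012 -0.0001] target-axes [-0.0757 -0.0011  0.0001] dr [ 0.05 -0.12  0.02]
scene yaw deg [0.72, 0.86] xmid [517. 516. 517. 519. 517. 517. 517. 517. 517. 516. 516. 516. 517.] n 13 lead -236.4
 end yaw -5.86
```

```bash
python3 -m pendant '[{"xyz":[-0.007,0,0],"dr":[0,0,0],"hand":170},{"xyz":[-0.007,0,0],"dr":[0,0,0],"hand":170},{"xyz":[-0.007,0,0],"dr":[0,0,0],"hand":170},{"xyz":[-0.007,0,0],"dr":[0,0,0],"hand":170},{"xyz":[-0.007,0,0],"dr":[0,0,0],"hand":170},{"xyz":[-0.007,0,0],"dr":[0,0,0],"hand":170},{"xyz":[-0.007,0,0],"dr":[0,0,0],"hand":170},{"xyz":[-0.007,0,0],"dr":[0,0,0],"hand":170},{"xyz":[-0.007,0,0],"dr":[0,0,0],"hand":170},{"xyz":[-0.005,0,0],"dr":[0,0,0],"hand":170},{"xyz":[0,0,0],"dr":[0,0,0],"hand":170}]'
python3 -c "
from h import *
goto([513.5,-122,65],0.3);stone('scene');edges('scene')"
```

```text
time: 13.75
tool_pos: [514.0, -116.6, 64.6]
tcp_rot: [2.218, 2.224, -0.0]
force: [0.5, 1.0, 0.0]
opening: 29.1
t 13.75 pos [ 514.  -116.6   64.6] F [0.5 1.  0. ] open 29.1 jaw 0.18 q1,7 [-0.43  0.33]
xyz now-axes [-0.0054 -0.0005 -0.0004] target-axes [-0.0054 -0.0005 -0.0004] dr [ 0.02  0.03 -0.12]
scene ((516.1017456054688, -235.89854431152344), (60.028682708740234, 141.65968322753906), 0.012599414214491844) y [-305.5 -167.2] z 74.5 slopes [-0.015 -0.008]
scene yaw deg [-0.03, 0.25] xmid [517. 517. 517. 516. 517. 516. 516. 516. 516. 517. 516. 515. 516. 516.
 517. 516. 517. 518.] n 18 lead -306.7
 end yaw -3.88
```

The stone's top is at about 75 and level, so it has dropped onto the board. Next I creep to the rail.

```bash
python3 -m pendant '[{"xyz":[-0.002,0,0],"dr":[0,0,0],"hand":170},{"xyz":[-0.002,0,0],"dr":[0,0,0],"hand":170},{"xyz":[0,0,0],"dr":[0,0,0],"hand":170}]'|grep -E "pos|force"; python3 -m pendant '[{"xyz":[-0.0015,0,0],"dr":[0,0,0],"hand":170},{"xyz":[0,0,0],"dr":[0,0,0],"hand":170}]'|grep -E "pos|force"; python3 -m pendant '[{"xyz":[-0.001,0,0],"dr":[0,0,0],"hand":170},{"xyz":[0,0,0],"dr":[0,0,0],"hand":170}]'|grep -E "pos|force"
```

```text
tool_pos: [514.1, -119.4, 64.6]
force: [-0.4, 4.4, 2.2]
tool_pos: [514.1, -121.0, 64.6]
force: [1.0, 4.6, 1.5]
tool_pos: [514.1, -121.9, 64.6]
force: [0.2, 4.3, 2.5]
```

```bash
for i in 1 2 3; do python3 -m pendant '[{"xyz":[-0.001,0,0],"dr":[0,0,0],"hand":170},{"xyz":[0,0,0],"dr":[0,0,0],"hand":170}]'|grep -E "pos|force"; done
```

```text
tool_pos: [514.1, -122.0, 64.6]
force: [-0.1, 9.0, 4.6]
tool_pos: [514.1, -122.1, 64.6]
force: [-1.6, 11.1, 5.6]
tool_pos: [514.1, -122.1, 64.6]
force: [-1.9, 14.6, 7.1]
```

Contact with the rail: the position has stopped at y=-122 and the force is climbing. Next: back off, lift and look.

```bash
python3 -m pendant '[{"xyz":[0.005,0,0],"dr":[0,0,0],"hand":170},{"xyz":[0.012,0,0],"dr":[0,0,0],"hand":170},{"xyz":[0.012,0,0],"dr":[0,0,0],"hand":170},{"xyz":[0,0,-0.04],"dr":[0,0,0],"hand":170},{"xyz":[0,0,-0.05],"dr":[0,0,0],"hand":170},{"xyz":[0,0,-0.05],"dr":[0,0,0],"hand":170},{"xyz":[0.05,0,0],"dr":[0,0,0],"hand":170},{"xyz":[0.05,0,0],"dr":[0,0,0],"hand":170},{"xyz":[0.05,0,0],"dr":[0,0,0],"hand":170},{"xyz":[0.05,0,0],"dr":[0,0,0],"hand":170},{"xyz":[0.05,0,0],"dr":[0,0,0],"hand":170},{"xyz":[0,0,0],"dr":[0,0,0],"hand":170}]'
python3 - <<'E'
from h import *
stone('scene');edges('scene');stone('top');c=edges('top')
a=c['frame'][160:330,210:470];cv2.imwrite('pics/t3.png',cv2.resize(a,None,fx=3,fy=3,interpolation=3)[:,:,::-1])
c=camera('scene');a=c['frame'][170:340,150:430];cv2.imwrite('pics/s3.png',cv2.resize(a,None,fx=2.8,fy=2.8,interpolation=3)[:,:,::-1])
E
```

```text
time: 16.98
tool_pos: [511.8, 158.6, 204.0]
tcp_rot: [-2.209, -2.233, 0.0]
force: [-0.6, -1.3, 0.2]
opening: 29.1
scene ((516.210205078125, -222.59722900390625), (59.96860885620117, 176.40347290039062), 0.29695257544517517) y [-309.9 -135.8] z 74.7 slopes [-0.01   0.001]
scene yaw deg [0.44, 0.43] xmid [518. 518. 517. 517. 517. 517. 517. 516. 517. 516. 516. 516. 516. 516.
 516. 516. 517. 516. 517. 517. 516. 516. 516. 516. 517. 516. 516.] n 27 lead -310.9
 end yaw -0.45
top ((517.4425048828125, -244.8181610107422), (54.140052795410156, 128.79336547851562), 0.5899927616119385) y [-306.6 -182.2] z 74.2 slopes [ 0.001 -0.007]Traceback (most recent call last):
  File "<stdin>", line 2, in <module>
  File "h.py", line 36, in edges
    print(n,"yaw deg",[round(float(-np.degrees(np.polyfit(Y[ok],E[ok],1)[0])),2) for E in(L,H)],"xmid",((L+H)/2)[ok].round(0),"n",ok.sum(),"lead",P[:,1].min().round(1))
                                               ~~~~~~~~~~^^^^^^^^^^^^^^^
    raise TypeError("expected non-empty vector for x")
TypeError: expected non-empty vector for x
```

```bash
python3 - <<'E'
from h import *
o=[]
c=camera('top');o.append(c['frame'][160:330,210:470]);c=camera('scene');o.append(c['frame'][170:340,160:420])
cv2.imwrite('pics/f3.png',cv2.resize(np.vstack(o),None,fx=1.75,fy=1.75,interpolation=3)[:,:,::-1])
print(sense()['force'],sense()['time'])
W=cloud(c);m=(np.hypot(W[...,0]-629,W[...,1]-19)<40)&(W[...,2]>92)&(W[...,2]<108);print(cv2.minAreaRect(W[m][:,:2].astype(np.float32)))
E
```

```text
[ 0.1245624   0.03708227 -0.62770498] 17.275
((628.2227783203125, 18.530405044555664), (56.62916564941406, 15.60245132446289), 0.7341569066047668)
```

View pics/f3.png

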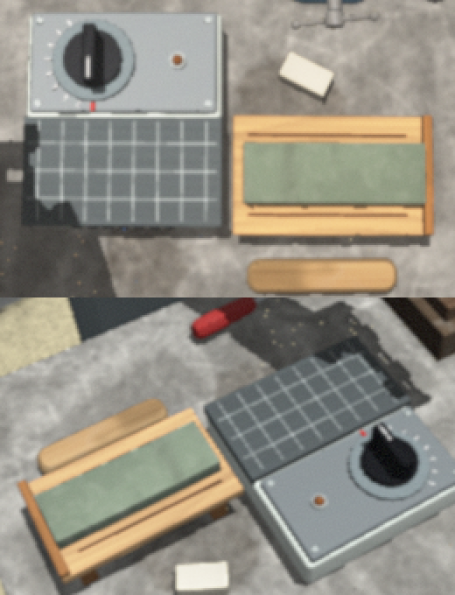

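The stone lies flat and square on the board, against the rail at (425,172). The knob line points at the red mark (92,105), and the brush and cream stone haven't moved. Handing in.

```bash
python3 -c "
from h import *
print(sign_off())"
```

```text
the job is handed in; nothing more can be done
None
```

I turned the knob off, slid the stone onto the drip board against the end rail, and handed the job in at about 17 s of the 58 s allowed.

- **Knob:** I turned it about 61° anticlockwise until the torque jumped at the stop. Afterwards its white line pointed at the red mark. The bar measured 0.1° from world x in the wrist view and 0.7° in the last scene view; the machine's own yaw is about 0.4°.
- **Stone:** I pushed it endways with both fingers, over the step and up to the rail, and never picked it up. At the rail the motion stopped and the push force rose to about 15 N. In the last scene view the stone is at (516, -222.6), against a target y of -222.4. Its yaw is 0.3–0.4°, in line with the board, and it lies level on it.
- **Brush and small stone:** in the last pictures they look unmoved; I didn't measure them.
- **Checks that failed or disagreed:**
  - The last edge fit on the top camera failed for lack of usable points.
  - The top-camera box fit saw only part of the stone's length, as it also did at the start. I relied on the scene camera and the contact force for the stone's final place.

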